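Swipe-test a repaired tablet

TASK

Test the new touch screen of the tablet lying in the sprung cradle: with the gripper shut and pointing down, set the fingertips lightly on the green mark and slide them along the curved blue line, over the black marks in turn, to the red mark, without leaving the glass or straying from the line. Press only enough for the sprung bed to give a little, never down to its stop, and do not lift the tablet or disturb anything around it. Finish holding: the fingertips are still resting on the red mark with the bed pressed in a little when the program ends.

Things in the scene. Friction and masses are not known exactly. Their poses are not given: they have to be found in the camera images.
- fixture: Fixed test cradle: aluminium base plate 250 x 170 x 12 mm (long side along its x) screwed to the 3 mm thick blue mat, four 24 mm high steel posts on its corners (tops 36 mm above its underside); its sprung black bed carries the tablet. Origin: centre of the base plate's underside, z up. It may stand at any yaw.
- bed (a joint): How far the cradle's sprung bed is pressed straight down, m: 0 = up (untouched), 0.012 = hard on its stop. It starts to sink at about 2 N (1.4 to 2.6 N) of downward push and then needs 0.5 N more for each mm (about 4.5 N at 5 mm); it springs back up by itself. It stays level wherever the tablet is pressed.
- tablet: Loose tablet 200 x 125 x 9 mm, 0.32 kg, face up in the bed (1 mm play); flat glass 3 mm above the black lip, 41 mm above the fixture's underside. On its pale screen a blue 6 mm line (arc, radius 65 mm, 150 degrees) with five flush 18 mm marks 37.5 degrees apart: green, three black rings, red. Origin: centre of underside; x along the long side, green end to red end; axes as the fixture's.
- mark0 (a point): Centre of the green start mark, on the glass; 63 mm to -x and 24 mm to -y of the tablet's centre.
- mark1 (a point): Centre of the first black mark, on the glass; at x -40, y +11 mm from the tablet's centre.
- mark2 (a point): Centre of the middle black mark, on the glass; at x 0, y +24 mm from the tablet's centre.
- mark3 (a point): Centre of the third black mark, on the glass; at x +40, y +11 mm from the tablet's centre.
- mark4 (a point): Centre of the red end mark, on the glass; at x +63, y -24 mm from the tablet's centre.
- arc_centre (a point): Centre of the blue line's arc (radius 65 mm), a point on the glass with nothing drawn there, at x 0, y -41 mm from the tablet's centre; axes as the tablet's.
- screwdriver: Bystander: orange-handled small screwdriver, 150 mm, lying beside a long side (+y) of the cradle.
- screw_jar: Bystander: little screw jar with a metal lid, 36 mm across, 40 mm high, standing by a short side (-x) of the cradle.
- spudger: Bystander: white plastic pry bar about 147 x 14 x 6 mm, lying beside the other long side (-y) of the cradle.
- phone: Bystander: black phone 140 x 68 x 9 mm, lying on the left of the mat.
- cup: Bystander: white paper cup, 68 mm across, 85 mm high, on the right of the mat.
- solder_spool: Bystander: metal solder spool, 56 mm across, 37 mm high, on the left of the mat.
- brush: Bystander: yellow cleaning brush, 150 mm, lying on the right of the mat.

How it is judged:
By the outcome, as a careful person would: the job done as asked, in the order asked, and still so for the second after the job is handed in, while the arm keeps its last pose, push and grip.
It also fails if it takes over 38 s, if anything falls off the work surface, if the arm or the gripper's body presses on something with over 40 N, if the wrist force passes 120 N, or if a joint passes its speed limit or range.

ROBOT

A 7-joint arm with a two-finger parallel gripper is mounted at the origin on the work surface. World frame = base frame: x ahead of the robot, y to its left, z up, the work surface at z = 0. Lengths are in m, angles in rad, forces in N, time in s.
With the tool pointing down it reaches from about 0.4 to 0.875 m from the base axis. Payload 19.3 kg.
Tool frame: the origin (TCP) lies between the finger pads, 19 mm behind the fingertips; this is the grasp point; z points along the fingers, y is the line along which they close (so a half turn about z gives the same grasp; the last joint's range is limited). The gripper opens to 85 mm and grips with 20 to 120 N. Pads are 22 mm wide; open, the fingers measure 114 mm over their backs; the gripper's body (76 mm by 85 mm) begins 54 mm behind the grasp point. The pads swing forward as they close: fully open they stand 13 mm farther back than shut.
Start: joints at [1.167, 0.521, -0.036, 1.599, 0.021, 1.021, -0.113], TCP at [0.205, -0.591, 0.25] pointing down, gripper open.
Joint ranges: [-2.91, 2.91], [-0.3, 2.13], [-1.5, 1.42], [0.17, 2.43], [-1.26, 4.41], [0.16, 1.93], [-2.52, 2.52]. Speed limits (rad/s): [1.89, 1.89, 2.39, 2.39, 3.01, 3.01, 3.01].

INTERFACE

Orientations are given as [roll, pitch, yaw] about the fixed x, y, z axes, in that order (R = Rz(yaw) Ry(pitch) Rx(roll)).
In Python, from workcell import monitor, optics, workorder gives the robot as it stands.
- The arm moves only by the tool apply_moves, never from a script. Its arguments are lists of equal length, an entry for each row: "linear": the shift along the tool's x, y, z each as a share of 0.1 m, from -1 to 1, a list of three; "delta_rot": the turn, a rotation vector about the tool's x, y, z each as a share of 120 degrees, from -1 to 1, a list of three. A call has exactly 5 rows; each row is the pose to reach, as a shift and turn from the pose commanded when the call began, along the tool's axes at that moment; what a row does not reach only later rows make up. A row lasts 1/12 s, in which the tool goes at most 41.7 mm and 7.16 degrees, less where a joint would pass 70% of its speed; a pose out of reach is approached as far as the arm can. A call with a number of a shift or a turn outside -1 to 1 is refused whole. A call with a gripper value outside its range is refused whole. "gripper" is the opening, from -1 (shut) to 1 (fully open), set as the call begins (left out, the last holds). The fingers move at their own pace and stop on an object; "force" is the grip in N (left out, the last holds). Time passes only in rows, so rows that repeat a pose let the fingers close, or fill a call up. It gives the time, the measured TCP pose, the force, the opening and the grip force at its end, in the units of the state.
- monitor.observe(): the state, without advancing time (a new reading comes with each control period).
- optics.grab_frame(name): name is "scene" or "top"; returns (picture, depth): 480x640x3 uint8, red, green, blue; 480x640 float32, m along the optical axis (not along the pixel's ray), 0 where there is no reading.
- optics.camera_info(name): a dict with "fx", "fy", "cx", "cy" (pixels), "rvec" (rotation vector, rad) and "tvec" (3), from world to camera coordinates, as OpenCV has them. Camera axes: x right, y down, z forward; pixel columns grow to the right and rows downward; lengths in m; the calibration is good to about 2 mm. A picture is of the moment at which its call begins. camera_info takes no time and is no camera call.
- workorder.job_done(): hands the job in; it is judged then, once.
The state is a dict: "clock": time; "qpos": joint angles; "qd": joint speeds; "joint_efforts": joint torques, N m; "position": TCP position; "tool_rot": TCP orientation; "force": force on the tool from outside, world axes, zero at the start; "moment": the same for the moment, N m; "grip_width": finger opening in m; "finger_force": force on a finger pad.
Only numpy, scipy, OpenCV 4.12 (cv2) and the standard library are available. Lean on these libraries where they do the work, as an engineer would, in place of code of your own. Each camera call takes 0.05 s, during which the arm holds its last target. There are 200 camera calls.

## Working session

There is one attempt and no reset: what is moved stays moved. The work goes in short steps, Python scripts to look and compute and a tool call to move; the robot and the scene stay as the last step left them, time stands still between calls to the robot, and variables do not carry over. Pictures are saved under pics/ and viewed, at most 10 in all, crops included, and the job is handed in when it is done.

Besides the shell and the picture viewer there is one more tool, called by a JSON object that holds its "method" and its "body", one argument or row to a line. apply_moves: Moves the arm, as the interface text tells. Its arguments: {"type":"object","properties":{"linear":{"type":"array"},"delta_rot":{"type":"array"},"gripper":{"type":"number"},"force":{"type":"number"}},"required":["linear","delta_rot"]}

```bash
mkdir -p pics
cat > h.py <<'E'
import numpy as np,cv2
from workcell import monitor,optics,workorder
def cam(n):
    c=optics.camera_info(n);R=cv2.Rodrigues(np.array(c['rvec'],float))[0];return c,R,np.array(c['tvec'],float).ravel()
def ray(n,u,v,z):
    c,R,t=cam(n);d=R.T@np.array([(u-c['cx'])/c['fx'],(v-c['cy'])/c['fy'],1]);o=-R.T@t
    return o+d*(z-o[2])/d[2]
E
python3 - <<'E'
from h import *
for n in('top','scene'):
    p,d=optics.grab_frame(n);cv2.imwrite(f'pics/{n}0.png',p[:,:,::-1]);np.savez(f'{n}0.npz',p=p,d=d)
    c,R,t=cam(n);print(n,c['fx'],-R.T@t)
s=monitor.observe();print(s)
E
```

```text
top 524.6521441071036 [0.41740364 0.00908544 1.38245872]
scene 489.7814668527098 [ 1.19986261 -0.10208571  0.9644852 ]
{'clock': 0.1, 'qpos': array([ 1.16679135,  0.52195125, -0.03632413,  1.59990705,  0.02117688,
        1.02112351, -0.11279784]), 'qd': array([-0.00025425, -0.00059427, -0.00273826, -0.0004999 , -0.00019453,
       -0.00043671, -0.00046316]), 'joint_efforts': array([ 4.38135612e-03, -9.28485775e+01,  1.98376983e+00, -3.70526111e+01,
        1.80703547e-02,  5.46243740e-03,  7.51444099e-05]), 'position': array([ 0.20466099, -0.59025582,  0.24950102]), 'tool_rot': array([-3.14058878e+00,  5.20527479e-05,  3.33780430e-01]), 'force': array([ 0.50454371, -0.44778635,  0.25559054]), 'moment': array([ 0.03300725, -0.01914435,  0.04993973]), 'finger_force': 0.0, 'grip_width': 0.08540238142833248}
```

View pics/top0.png

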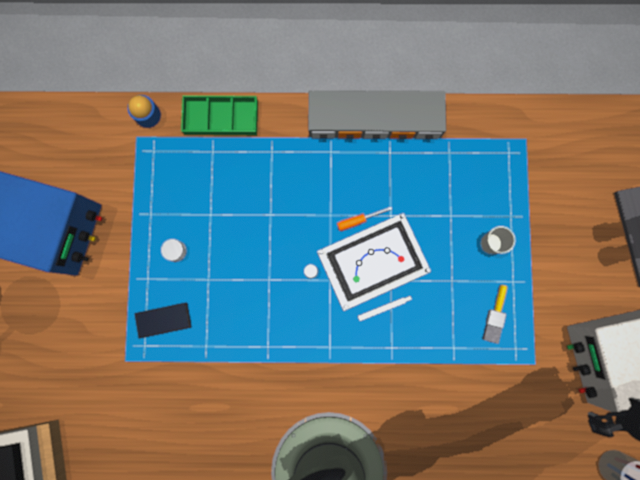

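View pics/scene0.png

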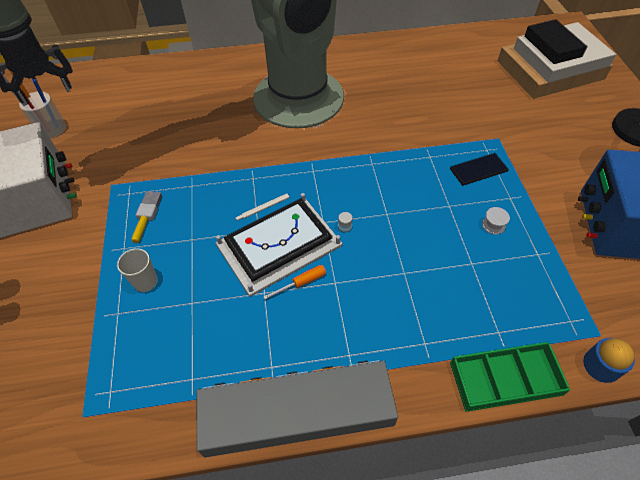

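Top view: the tablet is at about (375,261), green mark (356,279), red mark (402,259). The scene view shows green at (296,217) and red at (249,240). Next I'll measure both marks, the blue line and the black bezel.

```bash
cat > m.py <<'E'
from h import *
L=np.array([[-63,-24],[63,-24]])/1e3
def fit(A,B):
    a=A.mean(0);b=B.mean(0);H=(A-a).T@(B-b);th=np.arctan2(H[0,1]-H[1,0],H[0,0]+H[1,1])
    R=np.array([[np.cos(th),-np.sin(th)],[np.sin(th),np.cos(th)]]);t=b-R@a;return th,R,t,np.linalg.norm(A@R.T+t-B,axis=1)
rois={'top':(325,215,430,305),'scene':(215,190,345,290)}
def measure(n,p,z=.044):
    x0,y0,x1,y1=rois[n];K=6
    im=cv2.resize(p[y0:y1,x0:x1],None,fx=K,fy=K,interpolation=cv2.INTER_CUBIC);h=cv2.cvtColor(im,cv2.COLOR_RGB2HSV)
    un=lambda q:ray(n,(q[0]+.5)/K-.5+x0,(q[1]+.5)/K-.5+y0,z)[:2]
    def big(m):
        k,l,s,c=cv2.connectedComponentsWithStats(m);i=1+s[1:,4].argmax();return c[i],s[i,4]
    g=big(cv2.inRange(h,(45,110,60),(80,255,255)));r=big(cv2.bitwise_or(cv2.inRange(h,(0,130,80),(6,255,255)),cv2.inRange(h,(172,130,80),(180,255,255))))
    dk=cv2.inRange(h,(0,0,0),(180,255,75))
    cs,hi=cv2.findContours(dk,cv2.RETR_CCOMP,cv2.CHAIN_APPROX_NONE)
    c=max(cs,key=cv2.contourArea)
    P=np.array([un(q) for q in c[:,0]]);rc=cv2.minAreaRect((P*1e3).astype(np.float32))
    G,Rd=un(g[0]),un(r[0]);th,R,t,e=fit(L,np.array([G,Rd]))
    print(n,'G',G.round(4),'R',Rd.round(4),'d',np.linalg.norm(G-Rd).round(4),'yaw',np.degrees(th).round(2),'C',t.round(4),'bezel',np.round(rc[0],1),np.round(rc[1],1),round(rc[2],2),g[1],r[1])
    return G,Rd
if __name__=='__main__':
    for n in rois: measure(n,np.load(f'{n}0.npz')['p'])
    for n,px in(('top',[(356,279),(402,259)]),('scene',[(296,217),(249,240)])):
        d=np.load(f'{n}0.npz')['d']
        c,R,t=cam(n)
        for u,v in px:
            z=np.median(d[v-2:v+3,u-2:u+3]);print(n,(R.T@(np.array([(u-c['cx'])/c['fx']*z,(v-c['cy'])/c['fy']*z,z])-t)).round(4))
E
python3 m.py
```

```text
top G [ 0.4855 -0.0657] R [ 0.5373 -0.18  ] d 0.1255 yaw -65.59 C [ 0.5332 -0.113 ] bezel [ 532.5 -112.2] [130.6 206.6] 24.39 791 793
scene G [ 0.4844 -0.0652] R [ 0.5361 -0.1798] d 0.1257 yaw -65.72 C [ 0.5321 -0.1126] bezel [ 537.6 -110.8] [145.4 217.4] 24.31 1066 1264
top [ 0.4843 -0.0658  0.0443]
top [ 0.5362 -0.1836  0.0431]
scene [ 0.4873 -0.0632  0.0442]
scene [ 0.5356 -0.1781  0.0438]
```

Both views agree to about 1 mm: green is at (0.485,-0.0655), red at (0.5367,-0.180), yaw -65.7°. I'll shut the gripper and travel high.

{"method": "apply_moves", "body": {
  "linear": [
    [0.1,-0.09,0],
    [0.3,-0.27,0],
    [0.5,-0.46,0],
    [0.75,-0.69,0],
    [1,-0.92,0]
  ],
  "delta_rot": [
    [0,0,0],
    [0,0,0],
    [0,0,0],
    [0,0,0],
    [0,0,0]
  ],
  "gripper": -1,
  "force": 30
}}

```text
clock: 0.52
position: [0.2694, -0.469, 0.2497]
tool_rot: [-3.141, 0.0, 0.333]
force: [0.2, 0.6, -0.6]
grip_width: 0.0257
finger_force: 0.0
```

{"method": "apply_moves", "body": {
  "linear": [
    [0.2,-0.18,0],
    [0.4,-0.37,0],
    [0.6,-0.55,0],
    [0.8,-0.74,0],
    [1,-0.92,0]
  ],
  "delta_rot": [
    [0,0,0],
    [0,0,0],
    [0,0,0],
    [0,0,0],
    [0,0,0]
  ]
}}

```text
clock: 0.93
position: [0.3338, -0.3492, 0.2499]
tool_rot: [-3.141, 0.0, 0.334]
force: [0.8, -0.7, 0.2]
grip_width: -0.0002
finger_force: 0.0
```

{"method": "apply_moves", "body": {
  "linear": [
    [0.2,-0.18,0],
    [0.4,-0.37,0],
    [0.6,-0.55,0],
    [0.8,-0.74,0],
    [1,-0.92,0]
  ],
  "delta_rot": [
    [0,0,0],
    [0,0,0],
    [0,0,0],
    [0,0,0],
    [0,0,0]
  ]
}}

```text
clock: 1.35
position: [0.398, -0.2296, 0.25]
tool_rot: [-3.141, 0.0, 0.334]
force: [0.9, 0.1, -0.3]
grip_width: 0.0002
finger_force: 0.0
```

{"method": "apply_moves", "body": {
  "linear": [
    [0.25,-0.23,0],
    [0.5,-0.46,0],
    [0.75,-0.69,0],
    [1,-0.92,0],
    [1,-0.92,0]
  ],
  "delta_rot": [
    [0,0,0.04],
    [0,0,0.08],
    [0,0,0.12],
    [0,0,0.159],
    [0,0,0.159]
  ]
}}

```text
clock: 1.77
position: [0.4644, -0.1054, 0.25]
tool_rot: [-3.14, -0.001, 0.001]
force: [0.2, 1.0, -0.3]
grip_width: -0.0004
finger_force: 0.0
```

{"method": "apply_moves", "body": {
  "linear": [
    [0.1,-0.2,0.1],
    [0.2,-0.4,0.3],
    [0.2,-0.4,0.55],
    [0.2,-0.4,0.8],
    [0.2,-0.4,1]
  ],
  "delta_rot": [
    [0,0,0],
    [0,0,0],
    [0,0,0],
    [0,0,0],
    [0,0,0]
  ]
}}

```text
clock: 2.18
position: [0.4813, -0.0709, 0.1484]
tool_rot: [-3.141, 0.001, 0.002]
force: [0.5, 0.5, -0.6]
grip_width: 0.0001
finger_force: 0.0
```

{"method": "apply_moves", "body": {
  "linear": [
    [0,0,0.2],
    [0,0,0.4],
    [0,0,0.55],
    [0,0,0.65],
    [0,0,0.65]
  ],
  "delta_rot": [
    [0,0,0],
    [0,0,0],
    [0,0,0],
    [0,0,0],
    [0,0,0]
  ]
}}

```text
clock: 2.6
position: [0.481, -0.0713, 0.0834]
tool_rot: [-3.141, 0.003, 0.001]
force: [-0.7, -0.4, -0.3]
grip_width: -0.0
finger_force: 0.0
```

Run:
```python
from h import *
p,d=optics.grab_frame('scene');c=p[160:280,200:360];c=cv2.resize(c,None,fx=5,fy=5,interpolation=cv2.INTER_CUBIC);cv2.imwrite('pics/s1.png',c[:,:,::-1])
s=monitor.observe();x=s['position'];print(x.round(4),s['tool_rot'].round(4),s['force'].round(2))
c,R,t=cam('scene')
tip=x-[0,0,.019];q=R@tip+t;print('tip px',(q[0]/q[2]*c['fx']+c['cx']-200)*5,(q[1]/q[2]*c['fy']+c['cy']-160)*5)
```

```text
[ 0.4816 -0.0715  0.0846] [-3.1414e+00  1.6000e-03  1.1000e-03] [-0.37  0.28  0.43]
tip px 458.59780715335404 249.89648730274325
```

View pics/s1.png

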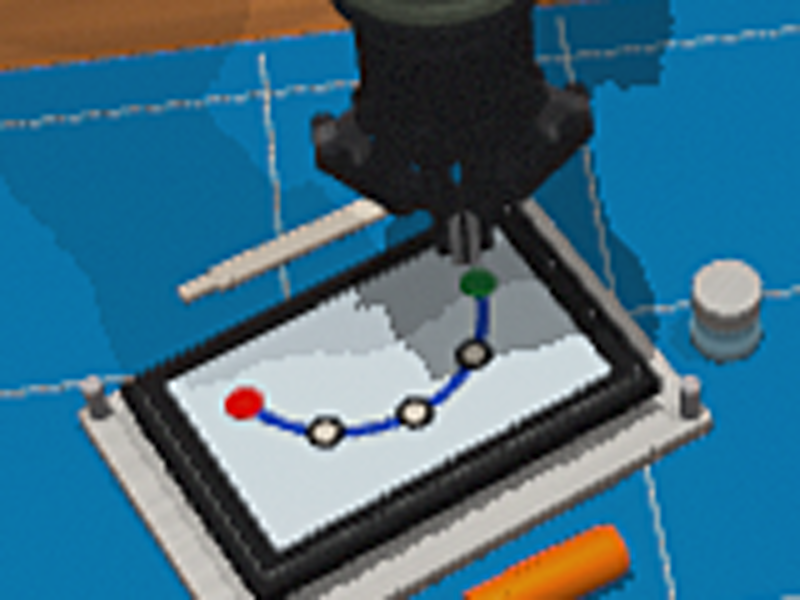

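The tips hang just behind the green mark (478,283), above the glass and about 7 mm short in x and y, as the pose says. I'll centre and lower to just above the glass.

{"method": "apply_moves", "body": {
  "linear": [
    [0.02,-0.03,0.02],
    [0.035,-0.06,0.06],
    [0.035,-0.06,0.12],
    [0.035,-0.06,0.16],
    [0.035,-0.06,0.16]
  ],
  "delta_rot": [
    [0,0,0],
    [0,0,0],
    [0,0,0],
    [0,0,0],
    [0,0,0]
  ]
}}

```text
clock: 3.07
position: [0.4853, -0.0657, 0.0683]
tool_rot: [-3.142, 0.001, 0.001]
force: [-0.1, -0.6, -0.0]
grip_width: 0.0001
finger_force: 0.0
```

```bash
cat > st.py <<'E'
from h import *
P=[];F=[]
for _ in range(4):
    optics.grab_frame('top');s=monitor.observe();P.append(s['position']);F.append(s['force'])
print(s['clock'],np.mean(P,0).round(4),np.std(P,0).round(4),np.mean(F,0).round(2),np.std(F,0).round(2),s['tool_rot'])
E
python3 st.py
```

```text
3.2667 [ 0.4855 -0.0658  0.0689] [0.0001 0.     0.0002] [-0.17 -0.09  0.02] [0.27 0.27 0.52] [ 3.14155664e+00 -1.14028949e-04  5.82858520e-04]
```

{"method": "apply_moves", "body": {
  "linear": [
    [-0.003,0,0.015],
    [-0.003,0,0.03],
    [-0.003,0,0.045],
    [-0.003,0,0.06],
    [-0.003,0,0.07]
  ],
  "delta_rot": [
    [0,0,0],
    [0,0,0],
    [0,0,0],
    [0,0,0],
    [0,0,0]
  ]
}}

```text
clock: 3.68
position: [0.4853, -0.0658, 0.0618]
tool_rot: [3.142, 0.0, 0.001]
force: [-1.1, -0.4, 2.9]
grip_width: -0.0003
finger_force: 1.3
```

{"method": "apply_moves", "body": {
  "linear": [
    [0,0,0.01],
    [0,0,0.02],
    [0,0,0.03],
    [0,0,0.035],
    [0,0,0.035]
  ],
  "delta_rot": [
    [0,0,0],
    [0,0,0],
    [0,0,0],
    [0,0,0],
    [0,0,0]
  ]
}}

```text
clock: 4.1
position: [0.4853, -0.0658, 0.0584]
tool_rot: [3.142, 0.0, 0.001]
force: [-0.1, -0.9, 4.6]
grip_width: 0.0002
finger_force: 2.1
```

```bash
python3 st.py
python3 - <<'E'
from h import *
C=np.array([.5327,-.1128]);th=np.radians(-65.65);R=np.array([[np.cos(th),-np.sin(th)],[np.sin(th),np.cos(th)]])
G=None
for a in np.arange(165,14,-3.75):
    w=C+R@(np.array([0,-.041])+.065*np.array([np.cos(np.radians(a)),np.sin(np.radians(a))]))
    if G is None:G=w
    d=(w-G)*10; print(a,w.round(4),d[0].round(3),(-d[1]).round(3))
E
```

```text
4.3 [ 0.4853 -0.0658  0.0585] [0. 0. 0.] [-1.23 -0.17  4.2 ] [0.29 0.28 0.58] [-3.14157642e+00 -8.02482475e-06  7.21708516e-04]
165.0 [ 0.4848 -0.0656] 0.0 -0.0
161.25 [ 0.489 -0.065] 0.042 -0.006
157.5 [ 0.4932 -0.0647] 0.085 -0.008
153.75 [ 0.4975 -0.0647] 0.127 -0.008
150.0 [ 0.5017 -0.065 ] 0.17 -0.005
146.25 [ 0.506  -0.0656] 0.212 0.0
142.5 [ 0.5101 -0.0664] 0.253 0.008
138.75 [ 0.5142 -0.0675] 0.295 0.019
135.0 [ 0.5183 -0.0689] 0.335 0.033
131.25 [ 0.5222 -0.0705] 0.374 0.049
127.5 [ 0.526  -0.0724] 0.412 0.068
123.75 [ 0.5297 -0.0745] 0.449 0.09
120.0 [ 0.5332 -0.0769] 0.484 0.113
116.25 [ 0.5366 -0.0795] 0.518 0.139
112.5 [ 0.5398 -0.0823] 0.55 0.167
108.75 [ 0.5428 -0.0853] 0.58 0.197
105.0 [ 0.5456 -0.0885] 0.608 0.229
101.25 [ 0.5482 -0.0919] 0.634 0.263
97.5 [ 0.5506 -0.0954] 0.658 0.298
93.75 [ 0.5527 -0.0991] 0.679 0.335
90.0 [ 0.5546 -0.1029] 0.698 0.373
86.25 [ 0.5562 -0.1068] 0.714 0.413
82.5 [ 0.5576 -0.1109] 0.728 0.453
78.75 [ 0.5587 -0.115 ] 0.739 0.494
75.0 [ 0.5595 -0.1191] 0.747 0.536
71.25 [ 0.56   -0.1234] 0.753 0.578
67.5 [ 0.5603 -0.1276] 0.755 0.62
63.75 [ 0.5603 -0.1319] 0.755 0.663
60.0 [ 0.56   -0.1361] 0.752 0.705
56.25 [ 0.5595 -0.1403] 0.747 0.748
52.5 [ 0.5586 -0.1445] 0.739 0.789
48.75 [ 0.5575 -0.1486] 0.728 0.83
45.0 [ 0.5562 -0.1526] 0.714 0.871
41.25 [ 0.5545 -0.1566] 0.698 0.91
37.5 [ 0.5527 -0.1604] 0.679 0.948
33.75 [ 0.5505 -0.1641] 0.657 0.985
30.0 [ 0.5482 -0.1676] 0.634 1.02
26.25 [ 0.5456 -0.171 ] 0.608 1.054
22.5 [ 0.5428 -0.1742] 0.58 1.086
18.75 [ 0.5398 -0.1772] 0.55 1.116
15.0 [ 0.5366 -0.18  ] 0.518 1.144
```

The press is about 4.5 mm at 4.3 N, as expected. I'll slide to the first black mark.

{"method": "apply_moves", "body": {
  "linear": [
    [0.04,-0.007,0],
    [0.08,-0.01,0],
    [0.123,-0.01,0],
    [0.166,-0.007,0],
    [0.208,-0.002,0]
  ],
  "delta_rot": [
    [0,0,0],
    [0,0,0],
    [0,0,0],
    [0,0,0],
    [0,0,0]
  ]
}}

```text
clock: 4.72
position: [0.5066, -0.0654, 0.0585]
tool_rot: [-3.141, 0.0, 0.001]
force: [-3.0, 0.1, 4.5]
grip_width: -0.0001
finger_force: 2.1
```

{"method": "apply_moves", "body": {
  "linear": [
    [0.041,0.008,0],
    [0.083,0.019,0],
    [0.123,0.033,0],
    [0.162,0.049,0],
    [0.2,0.068,0]
  ],
  "delta_rot": [
    [0,0,0],
    [0,0,0],
    [0,0,0],
    [0,0,0],
    [0,0,0]
  ]
}}

```text
clock: 5.13
position: [0.5265, -0.0724, 0.0585]
tool_rot: [-3.141, -0.0, 0.001]
force: [-1.6, 1.4, 4.9]
grip_width: -0.0003
finger_force: 2.1
```

```bash
python3 st.py;python3 - <<'E'
from h import *
from m import measure
p,d=optics.grab_frame('scene');measure('scene',p,.0395)
c=p[160:280,200:360];c=cv2.resize(c,None,fx=5,fy=5,interpolation=cv2.INTER_CUBIC);cv2.imwrite('pics/s2.png',c[:,:,::-1])
E
```

```text
5.3333 [ 0.527  -0.0727  0.0586] [0.0001 0.0001 0.    ] [ 2.18 -0.61  4.22] [1.21 0.63 0.54] [ 3.14143276e+00 -1.56957073e-03  3.35299571e-04]
scene G [ 0.482  -0.0693] R [ 0.5357 -0.1797] d 0.1228 yaw -64.03 C [ 0.5304 -0.114 ] bezel [ 503.4 -108.8] [208.3 248.2] 24.47 189 1229
```

View pics/s2.png

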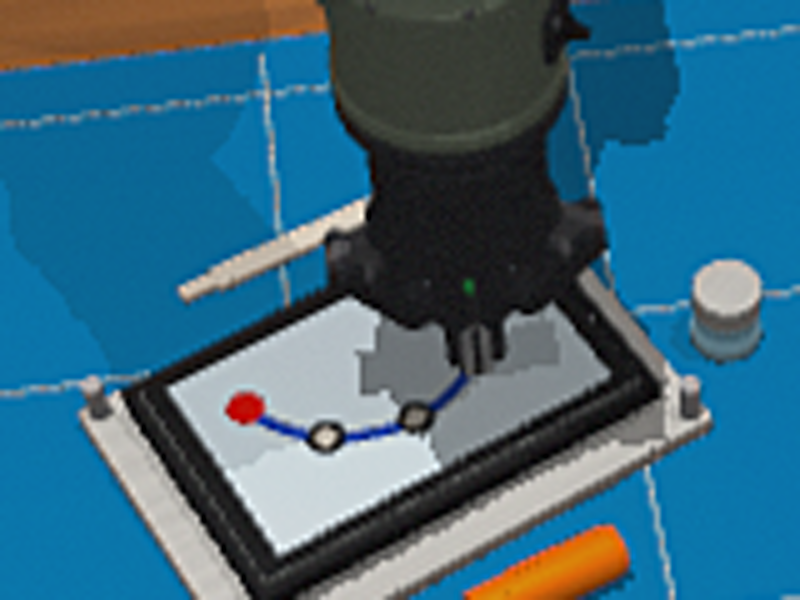

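The tips sit over the first black mark, with the line running on from (465,375), and the tablet has not shifted. On to the middle mark.

{"method": "apply_moves", "body": {
  "linear": [
    [0.033,0.02,0],
    [0.066,0.043,0],
    [0.1,0.069,0],
    [0.131,0.097,0],
    [0.161,0.127,0]
  ],
  "delta_rot": [
    [0,0,0],
    [0,0,0],
    [0,0,0],
    [0,0,0],
    [0,0,0]
  ]
}}

```text
clock: 5.8
position: [0.5425, -0.0852, 0.0584]
tool_rot: [-3.141, 0.0, 0.001]
force: [-1.8, 2.6, 4.1]
grip_width: -0.0001
finger_force: 2.1
```

{"method": "apply_moves", "body": {
  "linear": [
    [0.028,0.032,0],
    [0.054,0.066,0],
    [0.078,0.101,0],
    [0.099,0.138,0],
    [0.118,0.176,0]
  ],
  "delta_rot": [
    [0,0,0],
    [0,0,0],
    [0,0,0],
    [0,0,0],
    [0,0,0]
  ]
}}

```text
clock: 6.22
position: [0.5543, -0.1029, 0.0585]
tool_rot: [-3.142, -0.0, 0.001]
force: [-0.8, 3.0, 4.1]
grip_width: 0.0001
finger_force: 2.1
```

```bash
python3 st.py
```

```text
6.4167 [ 0.5545 -0.1035  0.0586] [0.0001 0.0002 0.    ] [ 1.33 -1.94  4.7 ] [0.26 1.97 0.03] [ 3.14102287e+00 -8.27533538e-04  1.60868124e-04]
```

{"method": "apply_moves", "body": {
  "linear": [
    [0.016,0.036,0],
    [0.03,0.076,0],
    [0.041,0.117,0],
    [0.049,0.159,0],
    [0.055,0.201,0]
  ],
  "delta_rot": [
    [0,0,0],
    [0,0,0],
    [0,0,0],
    [0,0,0],
    [0,0,0]
  ]
}}

```text
clock: 6.83
position: [0.5597, -0.123, 0.0585]
tool_rot: [-3.141, -0.0, 0.001]
force: [-1.4, 2.2, 3.8]
grip_width: 0.0
finger_force: 2.1
```

{"method": "apply_moves", "body": {
  "linear": [
    [0.002,0.042,0],
    [0.002,0.085,0],
    [-0.001,0.127,0],
    [-0.006,0.17,0],
    [-0.014,0.211,0]
  ],
  "delta_rot": [
    [0,0,0],
    [0,0,0],
    [0,0,0],
    [0,0,0],
    [0,0,0]
  ]
}}

```text
clock: 7.25
position: [0.5581, -0.1443, 0.0585]
tool_rot: [-3.142, -0.0, 0.001]
force: [0.7, 2.6, 4.4]
grip_width: 0.0001
finger_force: 2.1
```

```bash
python3 st.py;python3 - <<'E'
from h import *
from m import measure
p,d=optics.grab_frame('scene');measure('scene',p,.0395)
c=p[160:280,200:360];c=cv2.resize(c,None,fx=5,fy=5,interpolation=cv2.INTER_CUBIC);cv2.imwrite('pics/s3.png',c[:,:,::-1])
E
```

```text
7.45 [ 0.5579 -0.1449  0.0585] [0.     0.0002 0.    ] [-0.21 -1.84  3.82] [0.78 1.54 0.51] [3.14091077e+00 1.25273501e-04 4.97771850e-05]
scene G [ 0.4841 -0.0651] R [ 0.5379 -0.1809] d 0.1277 yaw -65.07 C [ 0.5327 -0.1129] bezel [ 483.  -136.1] [267.3 215. ] 23.95 1022 826
```

View pics/s3.png

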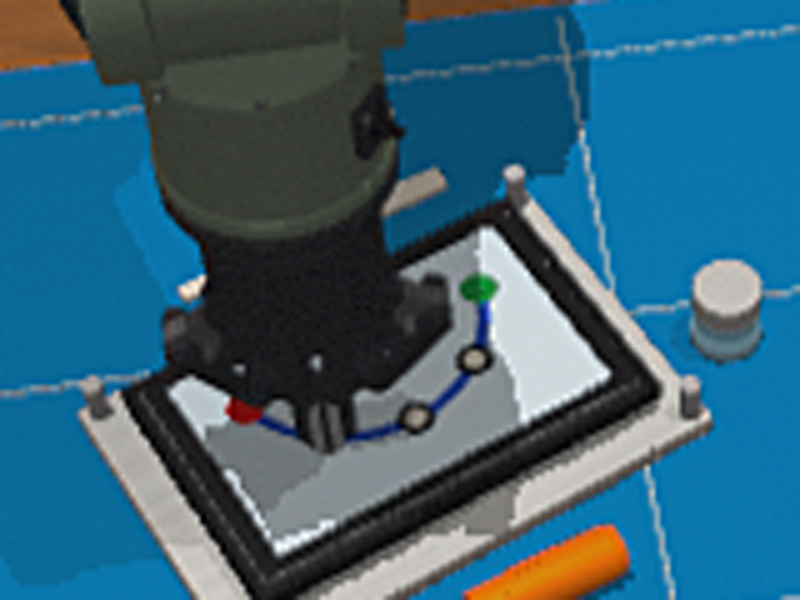

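The tips are over the third black mark (325,437), and green is unchanged, so the tablet has not shifted. On to red.

{"method": "apply_moves", "body": {
  "linear": [
    [-0.007,0.038,0],
    [-0.02,0.079,0],
    [-0.036,0.118,0],
    [-0.055,0.156,0],
    [-0.077,0.193,0]
  ],
  "delta_rot": [
    [0,0,0],
    [0,0,0],
    [0,0,0],
    [0,0,0],
    [0,0,0]
  ]
}}

```text
clock: 7.92
position: [0.5504, -0.1635, 0.0585]
tool_rot: [-3.141, -0.0, 0.001]
force: [1.8, 2.1, 4.4]
grip_width: -0.0001
finger_force: 2.1
```

{"method": "apply_moves", "body": {
  "linear": [
    [-0.023,0.035,0],
    [-0.049,0.069,0],
    [-0.077,0.101,0],
    [-0.107,0.131,0],
    [-0.139,0.159,0]
  ],
  "delta_rot": [
    [0,0,0],
    [0,0,0],
    [0,0,0],
    [0,0,0],
    [0,0,0]
  ]
}}

```text
clock: 8.33
position: [0.5363, -0.1794, 0.0585]
tool_rot: [3.142, -0.0, 0.001]
force: [2.0, 1.8, 4.1]
grip_width: 0.0002
finger_force: 2.1
```

```bash
python3 st.py;python3 - <<'E'
from h import *
p,d=optics.grab_frame('scene')
c=p[160:280,200:360];c=cv2.resize(c,None,fx=5,fy=5,interpolation=cv2.INTER_CUBIC);cv2.imwrite('pics/s4.png',c[:,:,::-1])
E
```

```text
8.5333 [ 0.5358 -0.1798  0.0584] [0.0001 0.0002 0.    ] [-1.15 -1.06  3.96] [0.89 1.29 0.21] [3.14111020e+00 1.08221372e-03 9.88232268e-05]
```

View pics/s4.png

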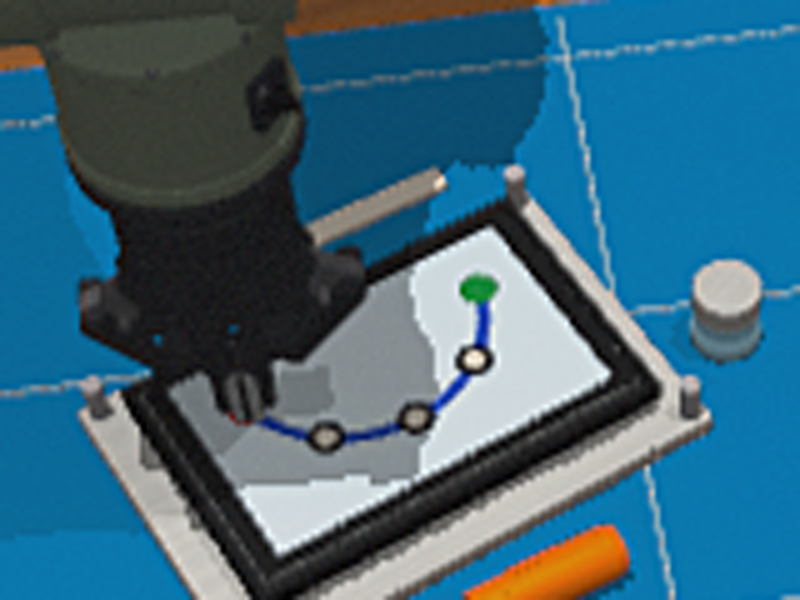

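The tips rest on the red mark (245,410), within 1 mm of its centre and pressing about 4 N. Handing in.

```bash
python3 -c "
from workcell import workorder
print(workorder.job_done())"
```

```text
the job is handed in; nothing more can be done
None
```

The fingertips slid from green over the three black marks to red and are resting there, within 1 mm of the red mark's centre, with the bed pressed about 4.5 mm at 4 N; the job is handed in at about 8.6 s.

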